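# Mount the bench magnifier on its ball stand

### The arm

A 7-joint arm with a two-finger parallel gripper is mounted at the origin on the work surface. World frame = base frame: x ahead of the robot, y to its left, z up, the work surface at z = 0. Lengths are in m, angles in rad, forces in N, time in s.
With the tool pointing down it reaches from about 0.35 to 0.9 m from the base axis. Payload 8.1 kg.
Tool frame: the origin (TCP) lies between the finger pads, 19 mm behind the fingertips; this is the grasp point; z points along the fingers, y is the line along which they close (so a half turn about z gives the same grasp; the last joint's range is limited). The gripper opens to 92 mm and grips with 3 to 60 N. Pads are 19 mm wide; open, the fingers measure 130 mm over their backs; the gripper's body (75 mm by 190 mm) begins 47 mm behind the grasp point.
Start: joints at [-1.312, 0.434, 0.025, 1.573, -0.012, 1.134, -0.075], TCP at [0.221, 0.585, 0.246] pointing down, gripper open.
Joint ranges: [-2.62, 2.62], [-0.44, 2.09], [-1.27, 1.32], [0.08, 2.57], [-1.32, 4.46], [0.12, 2], [-2.74, 2.74]. Speed limits (rad/s): [2.22, 2.22, 3.01, 3.01, 3.14, 3.14, 3.14].

### API

Orientations are given as a rotation vector (axis times angle).
In Python, from cell import arm, vision, job, cut_out gives the robot as it stands. The module is installed in compiled form; this text tells all that it offers.
- The arm moves only by the tool play_rows, never from a script. Its argument "increments" is text: rows parted by semicolons, each of 5 numbers parted by spaces: the shift along the tool's x, y, z in cm, then the turn about the tool's z in degrees, then the opening, from -1 (shut) to 1 (fully open), so that 0 is half open. A call has 1 to 5 rows; each row shifts and turns the commanded pose from where the row before left it, along the tool's axes as they then stand; what a row does not reach is not made up. A row lasts 1/12 s, in which the tool goes at most 41.7 mm and 7.16 degrees, less where a joint would pass 70% of its speed; a pose out of reach is approached as far as the arm can. A call is refused whole if a number of a shift passes 4.17 or a number of a turn 7.16, either way. A call with a gripper value outside its range is refused whole. The fingers move at their own pace and stop on an object; "grip_force" is the grip in N (left out, the last holds). Time passes only in rows, so rows that do not move let the fingers close. It gives the time, the measured TCP pose, the force, the opening and the grip force at its end, in the units of the state.
- arm.observe(): the state, without advancing time (a new reading comes with each control period).
- vision.get_image(name): name is "scene" or "side" or "wrist"; returns a dict with "frame" (480x640x3 uint8, red, green, blue), "z_map" (480x640 float32, m along the optical axis (not along the pixel's ray), 0 where there is no reading), "mtx" (3x3 intrinsics, pixels), "cam_to_world" (4x4, takes a point from camera to world coordinates). Camera axes: x right, y up, looking along -z (the intrinsics and any distortion apply to the point x, -y, -z); pixel columns grow to the right and rows downward; lengths in m; the calibration is good to about 2 mm. A picture is of the moment at which its call begins.
- job.sign_off(): hands the job in; it is judged then, once.
Trained networks look in a picture, given as the dict that the camera call returned (one of the last four; its "shot" number tells which), for a name from the list of things; names that differ only in an ending like _2 or _b are one class to them, and where a whole thing is asked for, a point or a joint stands for the part that bears it (a point fixed in the world has none). Each returns a list of dicts, best first, with "confidence" (0 to 1); they miss things now and then, are a little off and sometimes report something else, mostly with a low value. They report only what shows in the picture. A call takes as long as a camera call. They do not tell look-alikes from the thing itself.
- cut_out(query, picture): "mask" (480x640 bool, what is visible of it) and "point" ([row, column] in pixels, amid what is visible of it).
The state is a dict: "clock": time; "joints": joint angles; "dq": joint speeds; "joint_efforts": joint torques, N m; "position": TCP position; "ee_rot": TCP orientation; "force": force on the tool from outside, world axes, zero at the start; "ft_torque": the same for the moment, N m; "width": opening from 0.0 (shut) to 1.0 (fully open); "gripper_force": force on a finger pad.
Only numpy, scipy, OpenCV 4.12 (cv2) and the standard library are available. Lean on these libraries where they do the work, as an engineer would, in place of code of your own. Each camera call takes 0.05 s, during which the arm holds its last target. There are 200 camera calls.

### The job

Mount the bench magnifier on its stand: raise the magnifier's locking handle while it still stands on the table, set the socket over the stand's ball and lower it by hand until it is felt to be fully home (do not drop it or force it), then press the handle right down to lock it. Push gently, never with more than 45 N on the stand, and leave the finds and the other things on the table where they are.

Things in the scene. Friction and masses are not known exactly. Their poses are not given: they have to be found in the camera images.
- magnifier: bench magnifier, loose, about 0.55 kg, on the table: aluminium socket housing, open below (x -28 to +32, 52 wide along y, 50 mm tall); behind it (-x) a black tongue (x -87 to -28, 24 wide, z 15 to 41) and a black lens ring, 76 mm across, centred at x -122 (z 22 to 34). Origin: socket axis at the housing's underside, z up. Centre of mass near x -15
- tongue (a point): where to lift the magnifier: middle of the tongue at x -50, y 0, z 28 mm in its frame, 24 mm wide along y, 26 mm tall; take it from above with a firm grip (50 N)
- socket (a point): centre of the socket's mouth (the magnifier's origin). The socket is a 33 x 33 mm cavity 42 mm deep, flared to 43 mm over its lowest 6 mm. A lock pin at its +x side is geared to the handle: handle down, it blocks the mouth; it is clear from 0.6 rad up; if the ball is not fully home it stops the handle from closing
- handle (a joint): locking handle on the housing's top: rad, 0 = down (locked), 0.9 = fully raised, stops at both ends. It hinges about the magnifier's y axis through x +26, z 56 mm; opening, the knob goes up and towards +x. Stays where left (hinge friction 0.07 N m: about 1.2 N at the knob when down, 3 N straight down on it when raised)
- knob (a point): centre of the black ball knob, 18 mm across, at the handle's free end, 60 mm from the hinge; with the handle down it is at x -32, y 0, z 70 mm in the magnifier's frame. It slips a little in a pinch while the handle swings: aim a little past the angle wanted
- stand: stand fixed to the table: steel base plate 130 x 120 x 14 mm with a column on which an upright ball stud stands. Origin: on the stud's axis, at the underside of the base plate, z up. Any turn of the magnifier about this axis is right
- column_top (a point): top of the stand's column, 48 mm up. Above it, on the axis, the stud: flat shoulder disc 56 mm across, 12 mm neck, 30 mm ball centred 24 mm over the shoulder's top. Home, the housing's underside rests on the shoulder (1.5 mm play around the ball). The stud is screwed to any height: shoulder top 60 to 84 mm above the table, not measured, rigid
- sherd_a: small flat potsherd, 34 mm across, 12 mm thick; origin at the centre of its underside; leave alone
- sherd_b: small flat potsherd, 36 mm across, 14 mm thick; origin at the centre of its underside; leave alone
- sherd_c: small flat potsherd, about 45 mm across, 11 mm thick; origin at its underside; leave alone
- sherd_d: larger flat potsherd, about 75 mm across, 14 mm thick; origin at its underside; leave alone
- clay_cone: inscribed clay cone standing on its wide head, 66 mm across, 112 mm tall; origin at the centre of its underside; leave alone
- brush: cleaning brush lying on the table, 160 mm long; origin at its underside; leave alone
- jar: amber glass jar, 52 mm across, 60 mm tall; origin at the centre of its underside; leave alone
There are look-alikes about, which are no part of the job. Of the things like the magnifier, leave any that is turquoise; of the rest the larger one is meant.

How it is judged:
By the outcome, as a careful person would: the job done as asked, in the order asked, and still so for the second after the job is handed in, with the robot touching nothing.
It also fails if it takes over 72 s, if anything falls off the work surface, if the arm or the gripper's body presses on something with over 40 N, if the wrist force passes 120 N, or if a joint passes its speed limit or range.

## Working session

There is one attempt and no reset: what is moved stays moved. The work goes in short steps, Python scripts to look and compute and a tool call to move; the robot and the scene stay as the last step left them, time stands still between calls to the robot, and variables do not carry over. Pictures are saved under pics/ and viewed, at most 10 in all, crops included, and the job is handed in when it is done.

Besides the shell and the picture viewer there is one more tool, called after "Call:" in YAML: its name, and indented under it one key for each argument. play_rows: Moves the arm, as the interface text tells. Its arguments: {"type":"object","properties":{"increments":{"type":"string"},"grip_force":{"type":"number"}},"required":["increments"]}

```bash
mkdir -p pics
cat > h.py <<'E'
import numpy as np, cv2
from cell import arm, vision, job, cut_out
from scipy.spatial.transform import Rotation as R
def pts(p, m=None):
    z=p["z_map"]; ok=z>0
    if m is not None: ok=ok&m
    r,c=np.nonzero(ok); d=z[r,c]; K=p["mtx"]
    X=np.stack([(c-K[0,2])/K[0,0]*d, -(r-K[1,2])/K[1,1]*d, -d, np.ones_like(d)])
    return (p["cam_to_world"]@X)[:3].T, r, c
def save(p,n): cv2.imwrite(f"pics/{n}.png", p["frame"][:,:,::-1])
E
python3 - <<'E'
from h import *
s=arm.observe(); print(s)
for n in ("scene","side"):
    p=vision.get_image(n); save(p,n+"0"); print(n,p["cam_to_world"].round(3).tolist())
    for q in ("magnifier","stand","knob","handle"):
        for d in cut_out(q,p):
            P,r,c=pts(p,d["mask"])
            print(q,round(d["confidence"],2),d["point"],d["mask"].sum(),np.median(P,0).round(3) if len(P) else None, np.percentile(P,2,axis=0).round(3),np.percentile(P,98,axis=0).round(3))
E
```

```text
{'clock': 0.0, 'joints': array([-1.31160794,  0.43521037,  0.02498869,  1.57407909, -0.01156798,
        1.13402382, -0.07508336]), 'dq': array([-0.00028062,  0.00081421,  0.00128039, -0.00130141, -0.00097773,
        0.00069907,  0.00068808]), 'joint_efforts': array([-1.21255263e-03, -6.67855453e+01,  9.84328799e-01, -3.14454138e+01,
       -6.07521040e-02,  4.31434333e-02,  1.68864899e-04]), 'position': array([0.22111589, 0.58406474, 0.24475996]), 'ee_rot': array([-5.65265134e-01, -3.09021095e+00,  2.47044879e-03]), 'force': array([-0.45766575, -0.64561973, -0.35938759]), 'ft_torque': array([ 0.03778826, -0.06819511, -0.02586382]), 'gripper_force': 0.0, 'width': 0.9995001913224942}
scene [[0.018, -0.746, 0.666, 1.252], [1.0, 0.024, -0.001, 0.052], [-0.015, 0.666, 0.746, 0.936], [0.0, 0.0, 0.0, 1.0]]
magnifier 0.82 [182.5, 181.6] 1396 [ 0.231 -0.329  0.032] [ 0.168 -0.397 -0.002] [ 0.265 -0.214  0.07 ]
magnifier 0.76 [272.8, 162.1] 1009 [ 0.54  -0.325  0.024] [ 0.502 -0.382 -0.001] [ 0.575 -0.25   0.052]
magnifier 0.63 [258.8, 244.2] 1659 [ 0.52  -0.136  0.033] [ 0.393 -0.183  0.002
[... 818 characters left out ...]
  -0.253  0.05 ]
magnifier 0.56 [398.5, 349.3] 2412 [ 0.212 -0.337  0.034] [ 0.184 -0.401  0.005] [ 0.258 -0.217  0.071]
stand 0.98 [223.7, 306.1] 1544 [0.517 0.139 0.014] [ 0.457  0.08  -0.   ] [0.594 0.22  0.114]
knob 0.6 [324.9, 454.4] 73 [ 0.523 -0.356  0.045] [ 0.514 -0.381  0.038] [ 0.53  -0.334  0.057]
knob 0.44 [271.2, 384.9] 72 [ 0.52  -0.153  0.064] [ 0.498 -0.168  0.056] [ 0.563 -0.143  0.078]
handle 0.71 [216.6, 400.6] 476 [0.775 0.009 0.016] [ 0.753 -0.074 -0.002] [0.814 0.077 0.021]
handle 0.68 [269.7, 390.7] 93 [ 0.527 -0.154  0.063] [ 0.498 -0.167  0.056] [ 0.563 -0.143  0.078]
handle 0.48 [406.6, 366.0] 210 [ 0.212 -0.361  0.062] [ 0.203 -0.397  0.049] [ 0.222 -0.33   0.079]
```

View pics/scene0.png

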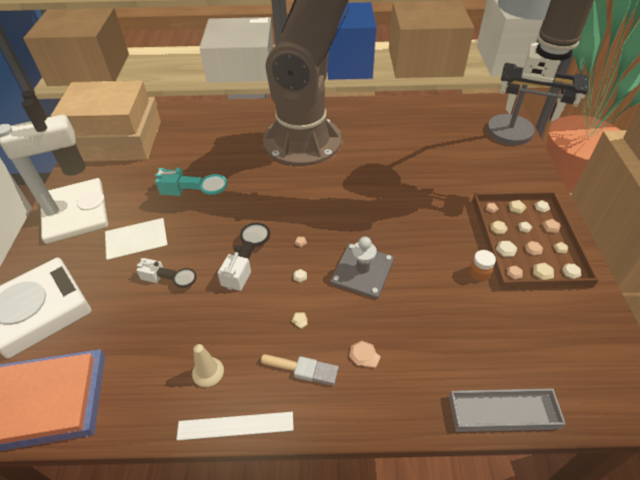

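View pics/side0.png

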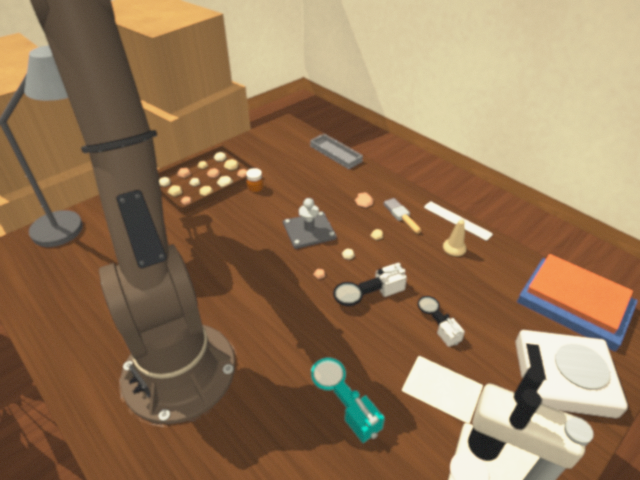

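The meant magnifier is the white/black one at scene (242,258) / side (372,286): turquoise one excluded, and it's larger than the one at scene (165,273). The stand is at scene (363,268), with its ball at (366,243).

```bash
cat >> h.py <<'E'
from scipy.optimize import minimize
def fit_mag(P, x0):
    # 2D fit of outline: housing rect, tongue, ring; P in world, z>0.008
    P=P[(P[:,2]>0.012)&(P[:,2]<0.055)]
    def sd(x,y,cx,cy,hx,hy):
        dx=abs(x-cx)-hx; dy=abs(y-cy)-hy
        return np.hypot(np.maximum(dx,0),np.maximum(dy,0))+np.minimum(np.maximum(dx,dy),0)
    def cost(v):
        c,s=np.cos(v[2]),np.sin(v[2]); d=P[:,:2]-v[:2]
        x=d[:,0]*c+d[:,1]*s; y=-d[:,0]*s+d[:,1]*c
        q=np.minimum(np.minimum(sd(x,y,.002,0,.030,.026),sd(x,y,-.0575,0,.0295,.012)),np.hypot(x+.122,y)-.038)
        return np.mean(np.minimum(np.maximum(q,0),.01)**2)*1e6+ np.mean(np.minimum(abs(q),.004))*100
    r=minimize(cost,x0,method="Nelder-Mead",options=dict(xatol=1e-4,fatol=1e-5,initial_simplex=np.array(x0)+np.array([[0,0,0],[.02,0,0],[0,.02,0],[0,0,.2]])))
    return r.x,r.fun
E
python3 - <<'E'
from h import *
s=arm.observe(); M=R.from_rotvec(s["ee_rot"]).as_matrix(); print(M.round(3).tolist())
A=[]
for n in ("scene","side"):
    p=vision.get_image(n)
    ds=[]
    for d in cut_out("magnifier",p):
        P,_,_=pts(p,d["mask"]); m=np.median(P,0)
        if np.hypot(m[0]-.5,m[1]+.14)<.07: ds.append(P); break
    P=ds[0]; A.append(P)
    print(n,fit_mag(P,[.53,-.15,np.arctan2(-.06,.11)]))
    d=cut_out("stand",p)[0]; P,_,_=pts(p,d["mask"])
    h=P[P[:,2]>.02]; 
    for a,b in((.03,.05),(.05,.07),(.07,.09),(.09,.1),(.1,.13)):
        q=h[(h[:,2]>a)&(h[:,2]<b)]
        if len(q): print(a,len(q),q.mean(0).round(4),q.min(0).round(3),q.max(0).round(3))
    b=P[abs(P[:,2]-.014)<.004][:,:2].astype(np.float32); print("base",cv2.minAreaRect(b*1000))
    print("top", np.sort(h[:,2])[-5:])
    for q in ("sherd_a","clay_cone","sherd_d","brush"):
        for d in cut_out(q,p)[:4]:
            P,_,_=pts(p,d["mask"]); print(q,np.median(P,0).round(3))
print(fit_mag(np.vstack(A),[.53,-.15,-.5]))
E
```

```text
[[-0.935, 0.354, 0.0], [0.354, 0.935, 0.0], [-0.0, 0.0, -1.0]]
scene (array([ 0.5403846 , -0.15389885, -0.3338431 ]), np.float64(0.35983427980644855))
0.03 92 [0.5405 0.1498 0.0413] [0.529 0.136 0.03 ] [0.547 0.167 0.05 ]
0.05 5 [0.5405 0.1502 0.0507] [0.536 0.142 0.05 ] [0.545 0.164 0.051]
0.07 303 [0.5372 0.1503 0.08  ] [0.507 0.124 0.072] [0.558 0.178 0.09 ]
0.09 6 [0.5388 0.1543 0.0962] [0.537 0.145 0.091] [0.541 0.161 0.099]
0.1 132 [0.5348 0.1506 0.1125] [0.518 0.138 0.1  ] [0.546 0.166 0.122]
base ((529.8368530273438, 151.1239776611328), (120.22749328613281, 132.50128173828125), 66.2607650756836)
top [0.12002284 0.12042336 0.12056107 0.12119925 0.12162334]
sherd_a [0.758 0.138 0.012]
sherd_a [0.787 0.019 0.018]
sherd_a [0.669 0.001 0.01 ]
clay_cone [ 0.798 -0.181  0.035]
sherd_d [0.758 0.138 0.012]
sherd_d [0.787 0.019 0.018]
sherd_d [0.669 0.001 0.01 ]
brush [0.787 0.02  0.017]
side (array([ 0.53628751, -0.15620028, -0.32937547]), np.float64(0.3366756768055674))
0.03 73 [0.5209 0.1419 0.0416] [0.51  0.131 0.03 ] [0.543 0.163 0.05 ]
0.05 14 [0.5211 0.1428 0.0523] [0.511 0.135 0.05 ] [0.531 0.153 0.056]
0.07 177 [0.5207 0.1435 0.0792] [0.499 0.12  0.072] [0.551 0.176 0.089]
0.09 10 [0.5192 0.1433 0.0976] [0.514 0.137 0.091] [0.528 0.15  0.1  ]
0.1 69 [0.5219 0.1443 0.1117] [0.512 0.134 0.101] [0.534 0.157 0.122]
base ((526.0278930664062, 148.82107543945312), (123.56922912597656, 131.22488403320312), 65.1534423828125)
top [0.11849596 0.11858126 0.11896479 0.11918414 0.12232402]
sherd_a [0.745 0.129 0.011]
sherd_a [ 0.427 -0.005  0.009]
sherd_a [ 0.536 -0.006  0.011]
sherd_a [ 0.658 -0.003  0.009]
clay_cone [ 0.771 -0.196  0.035]
sherd_d [0.745 0.129 0.011]
sherd_d [ 0.427 -0.005  0.009]
sherd_d [ 0.536 -0.006  0.011]
sherd_d [ 0.658 -0.003  0.009]
brush [0.774 0.011 0.016]
brush [0.517 0.139 0.013]
(array([ 0.53831572, -0.15504908, -0.32801781]), np.float64(0.6479545463259695))
```

Measurements agree: magnifier at about (0.538,-0.155), yaw -0.33, and stud axis about (0.528,0.148) with ball top at about 0.121. The tool's yaw already nearly matches. Moving to above the knob for a closer look.

Call:
play_rows:
  increments: "-2.6 -2.9 0 -1.9 1;-2.6 -2.9 0 0 1;-2.6 -2.9 0 0 1;-2.6 -2.9 0 0 1;-2.6 -2.9 0 0 1"

```text
clock: 1.62
position: [0.2967, 0.4031, 0.2456]
ee_rot: [0.514, 3.099, 0.001]
force: [1.2, -0.1, 0.4]
width: 0.998
gripper_force: 0.0
```

Call:
play_rows:
  increments: "-2.6 -2.9 0 0 1;-2.6 -2.9 0 0 1;-2.6 -2.9 0 0 1;-2.6 -2.9 0 0 1;-2.6 -2.9 0 0 1"

```text
clock: 2.03
position: [0.3729, 0.2239, 0.2458]
ee_rot: [0.514, 3.099, 0.001]
force: [0.6, -0.7, -0.5]
width: 0.997
gripper_force: 0.0
```

Call:
play_rows:
  increments: "-2.6 -2.9 0 0 1;-2.6 -2.9 0 0 1;-2.6 -2.9 0 0 1;-2.6 -2.9 0 0 1;-2.6 -2.9 0 0 1"

```text
clock: 2.45
position: [0.4492, 0.0446, 0.2459]
ee_rot: [0.514, 3.098, 0.001]
force: [-0.0, 1.3, 0.2]
width: 1.0
gripper_force: 0.0
```

Call:
play_rows:
  increments: "-2.6 -2.9 0 0 1;-2.6 -2.9 0 0 1;-2.6 -2.9 0 0 1;-2.6 -2.9 0 0 1;0 0 0 0 1"

```text
clock: 2.87
position: [0.5114, -0.1051, 0.2462]
ee_rot: [0.526, 3.094, -0.006]
force: [-0.4, 1.0, 0.3]
width: 1.001
gripper_force: 0.0
```

Run:
```python
from h import *
s=arm.observe(); M=R.from_rotvec(s["ee_rot"]).as_matrix(); print(s["clock"],s["position"],M.round(3).tolist(),s["force"])
p=vision.get_image("wrist"); save(p,"w1"); print(p["cam_to_world"].round(3).tolist())
for q in ("magnifier","knob","handle"):
    for d in cut_out(q,p)[:2]:
        P,_,_=pts(p,d["mask"]); print(q,d["confidence"],d["point"],len(P),np.median(P,0).round(4),P.min(0).round(3),P.max(0).round(3))
        if q=="magnifier": print(fit_mag(P,[.538,-.155,-.33]))
```

```text
2.8667 [ 0.51143699 -0.10510598  0.24618491] [[-0.944, 0.331, 0.003], [0.331, 0.944, -0.004], [-0.004, -0.003, -1.0]] [-0.39396317  0.97654667  0.27334069]
[[0.33, -0.901, -0.281, 0.435], [0.944, 0.314, 0.102, -0.077], [-0.003, -0.299, 0.954, 0.386], [0.0, 0.0, 0.0, 1.0]]
magnifier 0.75 [157.0, 277.6] 12052 [ 0.4549 -0.1311  0.0347] [ 0.385 -0.203 -0.001] [ 0.594 -0.076  0.081]
(array([ 0.53770668, -0.15339718, -0.32991343]), np.float64(0.3415562657056658))
magnifier 0.55 [294.3, 117.3] 3655 [ 0.5265 -0.327   0.0271] [ 0.5   -0.377 -0.   ] [ 0.559 -0.244  0.055]
(array([ 0.538, -0.155, -0.33 ]), np.float64(100.40000000000005))
knob 0.71 [255.0, 276.5] 905 [ 0.5299 -0.1502  0.0643] [ 0.498 -0.183 -0.001] [ 0.592 -0.134  0.081]
knob 0.43 [305.7, 60.8] 4 [ 0.5155 -0.3722  0.044 ] [ 0.515 -0.372  0.042] [ 0.516 -0.372  0.045]
handle 0.62 [259.0, 275.3] 911 [ 0.5291 -0.1502  0.0647] [ 0.498 -0.171  0.05 ] [ 0.567 -0.134  0.081]
handle 0.48 [307.5, 59.0] 27 [ 0.5149 -0.3724  0.0445] [ 0.512 -0.376  0.041] [ 0.517 -0.37   0.046]
```

View pics/w1.png

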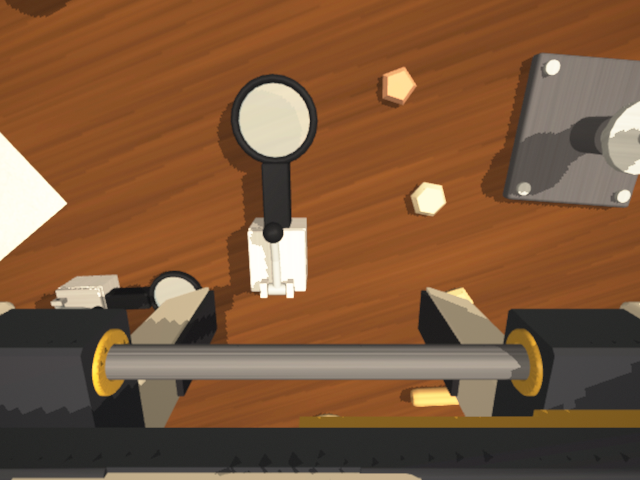

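The wrist view confirms it: knob at (273,232), ring at (274,120), yaw aligned with the tool, fit within 2 mm of the earlier one. Approaching above the knob.

Call:
play_rows:
  increments: "-0.3 -1.3 2.5 0 1;-0.3 -1.3 2.5 0 1;-0.3 -1.2 2.5 0 1;0 0 0 0 1;0 0 0 0 1"

```text
clock: 3.48
position: [0.5051, -0.1346, 0.17]
ee_rot: [-0.513, -3.097, -0.001]
force: [0.4, -0.4, 1.4]
width: 1.001
gripper_force: 0.0
```

Run:
```python
from h import *
s=arm.observe(); M=R.from_rotvec(s["ee_rot"]).as_matrix(); print(s["clock"],s["position"],M.round(3).tolist(),s["force"])
p=vision.get_image("wrist")
P,r,c=pts(p); F=p["frame"][r,c].sum(1)
k=(np.hypot(P[:,0]-.507,P[:,1]+.144)<.02)&(P[:,2]>.062)&(F<200)
Q=P[k]; print(len(Q),Q.min(0),Q.max(0),Q.mean(0), Q[Q[:,2]>Q[:,2].max()-.003].mean(0))
from scipy.optimize import least_squares
f=least_squares(lambda v:np.linalg.norm(Q-v,axis=1)-.009,[.507,-.144,.07],loss="soft_l1",f_scale=.001).x
print("knob",f,"tool shift cm",(M.T@(f-s["position"])*100).round(2))
for d in cut_out("magnifier",p)[:1]:
    P,_,_=pts(p,d["mask"]); print(fit_mag(P,[.538,-.155,-.33]))
```

```text
3.4833 [ 0.50506905 -0.13458356  0.16996889] [[-0.947, 0.322, -0.003], [0.322, 0.947, 0.001], [0.003, -0.0, -1.0]] [ 0.38798789 -0.356688    1.42144774]
533 [ 0.49846299 -0.15108416  0.06771379] [ 0.51323943 -0.13475049  0.08070536] [ 0.50489301 -0.1424238   0.07654153] [ 0.50677446 -0.14292464  0.07872914]
knob [ 0.50736286 -0.14309035  0.07057824] tool shift cm [-0.52 -0.73  9.94]
(array([ 0.53746669, -0.15366332, -0.3278079 ]), np.float64(0.3488466948365546))
```

Call:
play_rows:
  increments: "-0.3 -0.4 2.5 0 1;-0.2 -0.3 2.5 0 1;0 0 2.5 0 1;0 0 2.0 0 1;0 0 0 0 1"

```text
clock: 4.0
position: [0.5077, -0.1422, 0.0738]
ee_rot: [-0.51, -3.097, -0.001]
force: [-0.1, 0.4, -0.3]
width: 0.999
gripper_force: 0.0
```

Call:
play_rows:
  increments: "0 0 0 0 -1;0 0 0 0 -1;0 0 0 0 -1;0 0 0 0 -1;0 0 0 0 -1"
  grip_force: 12

```text
clock: 4.42
position: [0.5092, -0.144, 0.0766]
ee_rot: [0.513, 3.097, 0.0]
force: [-0.7, 0.3, -1.3]
width: 0.684
gripper_force: 0.0
```

Call:
play_rows:
  increments: "0 0 0 0 -1;0 0 0 0 -1;0 0 0 0 -1;0 0 0 0 -1;0 0 0 0 -1"

```text
clock: 4.83
position: [0.5084, -0.144, 0.0755]
ee_rot: [-0.514, -3.099, -0.0]
force: [-0.3, -0.2, 0.1]
width: 0.32
gripper_force: 0.0
```

Call:
play_rows:
  increments: "0 0 0 0 -1;0 0 0 0 -1;0 0 0 0 -1;0 0 0 0 -1;0 0 0 0 -1"

```text
clock: 5.25
position: [0.5083, -0.1442, 0.0755]
ee_rot: [-0.514, -3.099, 0.0]
force: [-1.1, -0.5, -0.1]
width: 0.181
gripper_force: 12.0
```

Call:
play_rows:
  increments: "-0.15 0 -0.55 0 -1;-0.25 0 -0.6 0 -1;-0.3 0 -0.5 0 -1;-0.35 0 -0.5 0 -1;0 0 0 0 -1"

```text
clock: 5.67
position: [0.5194, -0.1477, 0.0983]
ee_rot: [0.514, 3.098, 0.0]
force: [-3.7, 0.3, 3.6]
width: 0.179
gripper_force: 12.0
```

Call:
play_rows:
  increments: "-0.4 0 -0.45 0 -1;-0.4 0 -0.45 0 -1;-0.45 0 -0.4 0 -1;-0.5 0 -0.3 0 -1;0 0 0 0 -1"

```text
clock: 6.08
position: [0.5365, -0.1535, 0.1139]
ee_rot: [0.514, 3.097, -0.0]
force: [-2.6, 0.3, 3.0]
width: 0.187
gripper_force: 12.0
```

Call:
play_rows:
  increments: "-0.4 0 -0.25 0 -1;-0.4 0 -0.2 0 -1;-0.2 0 -0.05 0 -1;0 0 0 0 -1"

```text
clock: 6.42
position: [0.545, -0.1565, 0.1182]
ee_rot: [0.514, 3.099, -0.0]
force: [-2.4, -0.1, 2.2]
width: 0.184
gripper_force: 12.0
```

Run:
```python
from h import *
s=arm.observe(); print(s["position"],s["force"])
for n in("side","scene"):
    p=vision.get_image(n); f=p["frame"][:,:,::-1]
    x=f[200:340,300:460] if n=="side" else f[180:300,180:320]
    cv2.imwrite(f"pics/{n}1.png",cv2.resize(x,None,fx=4,fy=4))
```

```text
[ 0.54503012 -0.15654184  0.11823116] [-2.38609701 -0.05109206  2.23185444]
```

View pics/side1.png

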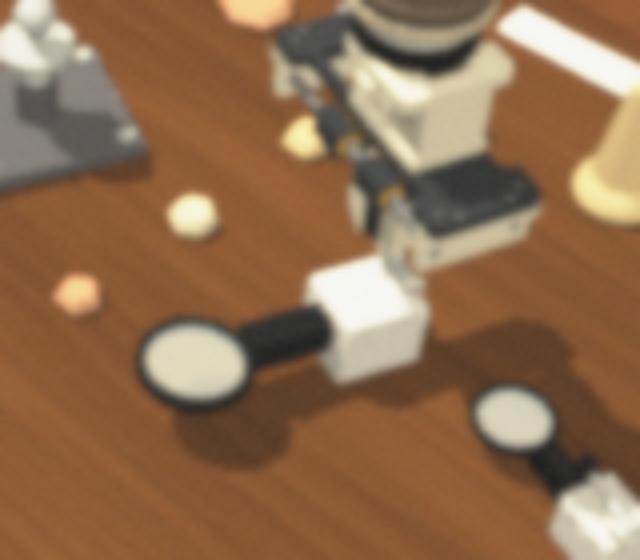

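Call:
play_rows:
  increments: "0 0 0 0 1;0 0 0 0 1;0 0 0 0 1;0 0 0 0 1;0 0 -2.0 0 1"

```text
clock: 6.93
position: [0.5426, -0.1555, 0.1354]
ee_rot: [-0.513, -3.094, -0.0]
force: [0.1, -0.2, -0.8]
width: 0.496
gripper_force: 0.0
```

Call:
play_rows:
  increments: "0 0 -3 0 1;0 0 -3 0 1;3 0 -2 0 1;3 0 0 0 1;0 0 0 0 1"

```text
clock: 7.35
position: [0.4835, -0.1359, 0.2187]
ee_rot: [-0.515, -3.098, -0.003]
force: [-0.4, 0.9, 0.4]
width: 0.861
gripper_force: 0.0
```

Run:
```python
from h import *
s=arm.observe(); M=R.from_rotvec(s["ee_rot"]).as_matrix(); print(s["clock"],s["position"],s["force"])
p=vision.get_image("wrist"); save(p,"w2")
v=None
for d in cut_out("magnifier",p)[:3]:
    P,_,_=pts(p,d["mask"]); 
    if abs(np.median(P[:,1])+.14)>.06: continue
    v,e=fit_mag(P,[.538,-.155,-.33]); print(v,e); break
c,sn=np.cos(v[2]),np.sin(v[2])
t=np.array([v[0]-.052*c,v[1]-.052*sn,.028]); print("tongue",t,"shift",(M.T@(t-s["position"])*100).round(2), "yaw err deg", np.degrees(np.arctan2(-M[1,0],-M[0,0])-v[2]))
for n in ("wrist","side","scene"):
    if n!="wrist": p=vision.get_image(n)
    P,r,cc=pts(p); F=p["frame"][r,cc].sum(1); d=P[:,:2]-v[:2]
    x=d[:,0]*c+d[:,1]*sn; y=-d[:,0]*sn+d[:,1]*c
    k=(abs(x)<.045)&(abs(y)<.02)&(P[:,2]>.085)&(P[:,2]<.13)
    if k.sum(): print(n,k.sum(),"knob mag x,y,z",x[k].min(),x[k].max(),y[k].mean(),P[k,2].max(),"med",np.median(x[k]),np.median(P[k,2]))
```

```text
7.35 [ 0.48346764 -0.13590118  0.21867241] [-0.40400052  0.90173831  0.35316295]
[ 0.538 -0.155 -0.33 ] nan
tongue [ 0.4888058  -0.13814976  0.028     ] shift [-0.61 -0.07 19.07] yaw err deg 0.03949399085138944
wrist 496 knob mag x,y,z -0.01273316436704477 0.0032530943506731513 0.0014503132606450214 0.11989407935807431 med -0.006884785626562398 0.11513503860044197
side 52 knob mag x,y,z -0.012309241105084414 0.007821795780467036 -0.0034705514931311233 0.11640202978772651 med -0.004410048910394242 0.11042753856568965
scene 66 knob mag x,y,z -0.008783650584537029 0.009900252054236586 0.0029494184180867008 0.11847404419182372 med 0.0022729677738635764 0.1108390520949381
  return _methods._mean(a, axis=axis, dtype=dtype,
  ret = ret.dtype.type(ret / rcount)
```

View pics/w2.png

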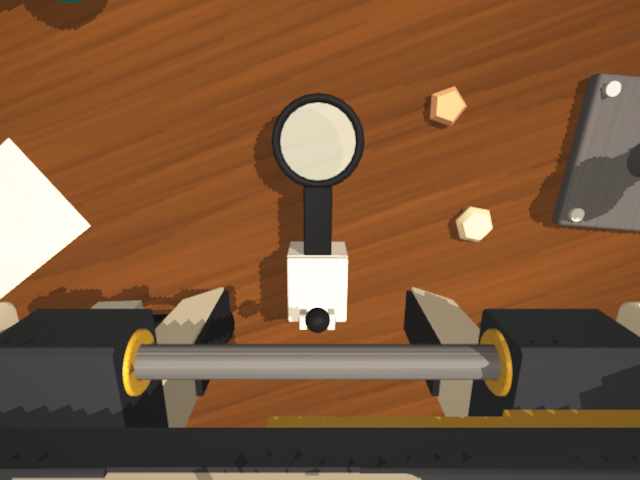

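Handle raised: the knob at (317,320) shows its top at about 0.118, i.e. about 0.9 rad. The mask missed here, so I refit the magnifier from the depth region.

Run:
```python
from h import *
s=arm.observe(); M=R.from_rotvec(s["ee_rot"]).as_matrix()
p=vision.get_image("wrist"); P,r,cc=pts(p)
k=(np.hypot(P[:,0]-.48,P[:,1]+.135)<.13)&(r<330)
v,e=fit_mag(P[k],[.538,-.155,-.33]); print(v,e)
c,sn=np.cos(v[2]),np.sin(v[2])
t=np.array([v[0]-.052*c,v[1]-.052*sn,.028]); print("tongue",t,"shift",(M.T@(t-s["position"])*100).round(2), "yaw err deg", np.degrees(np.arctan2(-M[1,0],-M[0,0])-v[2]))
```

```text
[ 0.53708793 -0.15317332 -0.3338046 ] 1.3765042616491017
tongue [ 0.48795819 -0.13613604  0.028     ] shift [ 0.08  0.06 19.01] yaw err deg 0.3107577463852295
```

Call:
play_rows:
  increments: "0.1 0.1 4 -0.3 1;0 0 4 0 1;0 0 4 0 1;0 0 3 0 1;0 0 0 0 1"

```text
clock: 8.02
position: [0.484, -0.1351, 0.0627]
ee_rot: [-0.504, -3.092, 0.001]
force: [-1.8, 0.5, 0.1]
width: 0.997
gripper_force: 0.0
```

Call:
play_rows:
  increments: "0 0 2 0 1;0 0 1.5 0 1;0 0 0.5 0 1;0 0 0 0 -1;0 0 0 0 -1"
  grip_force: 50

```text
clock: 8.43
position: [0.4878, -0.136, 0.029]
ee_rot: [0.506, 3.1, -0.0]
force: [0.4, -0.4, 0.2]
width: 0.9
gripper_force: 0.0
```

Call:
play_rows:
  increments: "0 0 0 0 -1;0 0 0 0 -1;0 0 0 0 -1;0 0 0 0 -1;0 0 0 0 -1"

```text
clock: 8.85
position: [0.4872, -0.1356, 0.0284]
ee_rot: [0.506, 3.1, 0.0]
force: [-0.0, 0.2, -0.9]
width: 0.542
gripper_force: 0.0
```

Call:
play_rows:
  increments: "0 0 0 0 -1;0 0 0 0 -1;0 0 0 0 -1;0 0 0 0 -1;0 0 0 0 -1"

```text
clock: 9.27
position: [0.4869, -0.1358, 0.028]
ee_rot: [-0.506, -3.1, 0.0]
force: [0.1, 0.3, 0.8]
width: 0.256
gripper_force: 49.8
```

Call:
play_rows:
  increments: "0 0 -0.5 0 -1;0 0 -1 0 -1;0 0 -2 0 -1;0 0 -3 0 -1;0 0 -3 0 -1"

```text
clock: 9.68
position: [0.4856, -0.1355, 0.1239]
ee_rot: [-0.506, -3.098, 0.0]
force: [1.2, 0.3, -5.6]
width: 0.257
gripper_force: 49.8
```

Call:
play_rows:
  increments: "0 0 -3 0 -1;0 0 -2 0 -1;0 0 -1 0 -1;0 0 0 0 -1;0 0 0 0 -1"

```text
clock: 10.1
position: [0.4866, -0.1353, 0.1827]
ee_rot: [-0.505, -3.1, -0.001]
force: [0.4, -0.4, -5.5]
width: 0.257
gripper_force: 49.8
```

```bash
cat >> h.py <<'E'
from scipy.optimize import least_squares
def ball(p):
    P,r,c=pts(p); Q=P[(np.hypot(P[:,0]-.528,P[:,1]-.147)<.03)&(P[:,2]>.098)&(P[:,2]<.128)]
    return least_squares(lambda v:np.linalg.norm(Q-v,axis=1)-.015,[.528,.147,.106],loss="soft_l1",f_scale=.001).x, len(Q)
def disc(p):
    P,r,c=pts(p); Q=P[(np.hypot(P[:,0]-.528,P[:,1]-.147)<.045)&(P[:,2]>.074)&(P[:,2]<.09)]
    return cv2.minEnclosingCircle((Q[:,:2]*1000).astype(np.float32)), np.percentile(Q[:,2],[10,50,90]).round(4)
E
python3 - <<'E'
from h import *
s=arm.observe(); M=R.from_rotvec(s["ee_rot"]).as_matrix(); print(s["position"],s["force"],s["ft_torque"])
for n in("scene","side","wrist"):
    p=vision.get_image(n); print(n)
    if n!="wrist":print(ball(p),disc(p))
    P,r,c=pts(p); 
    th=-.33; d=P[:,:2]-[.5375,-.1535]; x=d[:,0]*np.cos(th)+d[:,1]*np.sin(th); y=-d[:,0]*np.sin(th)+d[:,1]*np.cos(th)
    F=p["frame"][r,c].astype(int)
    # lens/ring height & housing top/plane
    k=(np.hypot(x+.122,y)<.025)&(P[:,2]>.12)&(P[:,2]<.22); print("ring",k.sum(),np.median(P[k,2]) if k.any() else None)
    k=(abs(x)<.04)&(abs(y)<.035)&(P[:,2]>.192)&(P[:,2]<.208)&(F.sum(1)>400); print("top",k.sum(),[(x[k].min(),x[k].max(),y[k].min(),y[k].max(),np.median(P[k,2]))] if k.any() else None)
    k=(abs(x)<.045)&(abs(y)<.02)&(P[:,2]>.235)&(P[:,2]<.29)&(F.sum(1)<250); print("knob",k.sum(),[(np.median(x[k]),np.median(y[k]),P[k,2].max())] if k.any() else None)
    save(p,n+"2")
E
```

```text
[ 0.48658555 -0.1353037   0.18269882] [ 0.39964304 -0.40652798 -5.50108963] [0.06737243 0.29792791 0.07155434]
scene
(array([0.52879358, 0.1512217 , 0.10438212]), 133) (((529.5661010742188, 151.38229370117188), 28.791715621948242), array([0.0774, 0.0805, 0.0828]))
ring 3 0.1848484812393979
top 468 [(np.float64(-0.039717015085819776), np.float64(0.033682646973423866), np.float64(-0.025532961785540417), np.float64(0.027913665496379518), np.float64(0.2032114824483796))]
knob 175 [(np.float64(-0.02317386073157261), np.float64(0.0029583391880946375), np.float64(0.28824691017794357))]
side
(array([0.52735284, 0.14990523, 0.1039295 ]), 80) (((524.9583740234375, 148.72909545898438), 29.917888641357422), array([0.0765, 0.0795, 0.0826]))
ring 254 0.1831939917816739
top 10 [(np.float64(0.017834647079634364), np.float64(0.03160477287465746), np.float64(-0.014898233151493663), np.float64(0.011968557931353735), np.float64(0.2031299026184189))]
knob 0 None
wrist
ring 16551 0.18465069011337548
top 912 [(np.float64(-0.030948299322849423), np.float64(-0.027493801701009866), np.float64(-0.014878729207680375), np.float64(0.01788249522472789), np.float64(0.19643515585602003))]
knob 0 None
```

View pics/side2.png

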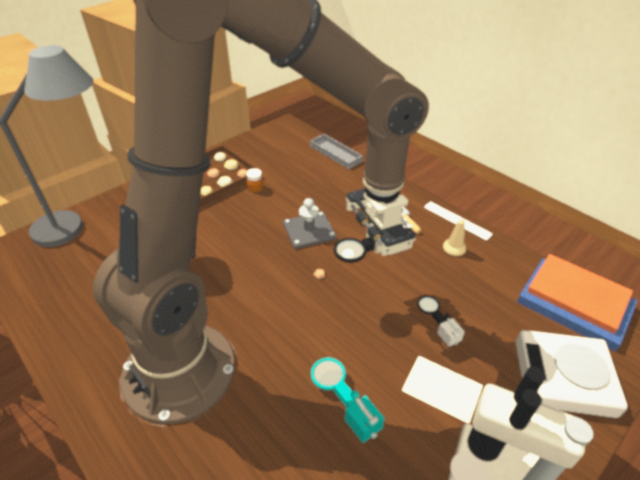

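The side view shows the magnifier held level at (380,240), its underside about 0.153 by depth; ball centre is about (0.528,0.1505,0.104), so the shoulder is at about 0.080. Carrying it over the stand.

Call:
play_rows:
  increments: "0.5 1.4 0 0 -1;1 2.7 0 0 -1;1.1 3 0 0 -1;1.1 3 0 0 -1;1.1 3 0 0 -1"

```text
clock: 10.67
position: [0.4821, 0.0049, 0.1818]
ee_rot: [-0.507, -3.098, 0.001]
force: [1.1, 0.4, -4.2]
width: 0.258
gripper_force: 49.8
```

Call:
play_rows:
  increments: "1.1 3 0 0 -1;1.1 3 0 0 -1;1.1 3 0 0 -1;1.1 3 0 0 -1;0.8 1.5 0 0 -1"

```text
clock: 11.08
position: [0.4759, 0.1526, 0.1817]
ee_rot: [-0.5, -3.1, -0.0]
force: [0.2, 0.3, -5.8]
width: 0.257
gripper_force: 49.8
```

Call:
play_rows:
  increments: "0.65 1 0 0 -1;0 0 0 0 -1;0 0 1 0 -1;0 0 1 0 -1;0 0 0 0 -1"

```text
clock: 11.5
position: [0.4724, 0.158, 0.1603]
ee_rot: [-0.508, -3.097, 0.005]
force: [-0.9, -0.3, -3.8]
width: 0.258
gripper_force: 49.8
```

```bash
cat > m.py <<'E'
from h import *
s=arm.observe(); M=R.from_rotvec(s["ee_rot"]).as_matrix(); print(s["clock"],s["position"],s["force"],s["ft_torque"])
th=np.arctan2(-M[1,0],-M[0,0]); u=np.array([np.cos(th),np.sin(th)]); o=s["position"][:2]+.0530*u
print("th",th,"pred origin",o)
E
python3 - <<'E'
from m import *
for n in("scene","side"):
    p=vision.get_image(n); 
    f=p["frame"][:,:,::-1]; x=f[150:300,300:460] if n=="scene" else f[140:260,220:380]
    cv2.imwrite(f"pics/{n}3.png",cv2.resize(x,None,fx=4,fy=4))
    P,r,c=pts(p); d=P[:,:2]-o; x=d@u; y=d@[-u[1],u[0]]
    zt=s["position"][2]-.028+.05
    F=p["frame"][r,c].astype(int).sum(1)
    k=(abs(x)<.05)&(abs(y)<.04)&(abs(P[:,2]-zt)<.006)&(F>300)
    print(n,"top face",k.sum(),np.percentile(x[k],[1,99]),np.percentile(y[k],[1,99]),np.median(P[k,2]),zt)
    k=(abs(x)<.05)&(abs(y)<.04)&(abs(P[:,2]-zt+.025)<.018)&(F>300)
    print("walls",k.sum(),np.percentile(x[k],[1,99]),np.percentile(y[k],[1,99]))
    k=(abs(P[:,0]-.528)<.03)&(abs(P[:,1]-.15)<.03)&(P[:,2]>.098)&(P[:,2]<.125); print("ball pts",k.sum(), P[k].mean(0) if k.any() else None)
E
```

```text
11.5 [0.47241135 0.15799414 0.16031083] [-0.94739342 -0.28680417 -3.82182068] [0.03570646 0.25653204 0.05844393]
th -0.3253014633921885 pred origin [0.52263174 0.14105563]
scene top face 430 [-0.04283957  0.03536029] [-0.0256042   0.02719518] 0.1811580471566962 0.18231083441408502
walls 393 [-0.04452325  0.04825217] [-0.02553483  0.02948042]
ball pts 46 [0.53911326 0.1531167  0.10603046]
side top face 41 [0.01106159 0.03175056] [-0.03072884  0.02401046] 0.1813296664564481 0.18231083441408502
walls 164 [-0.04706131  0.04789679] [-0.03161905 -0.00787035]
ball pts 26 [0.52129382 0.13885793 0.10421432]
```

View pics/scene3.png

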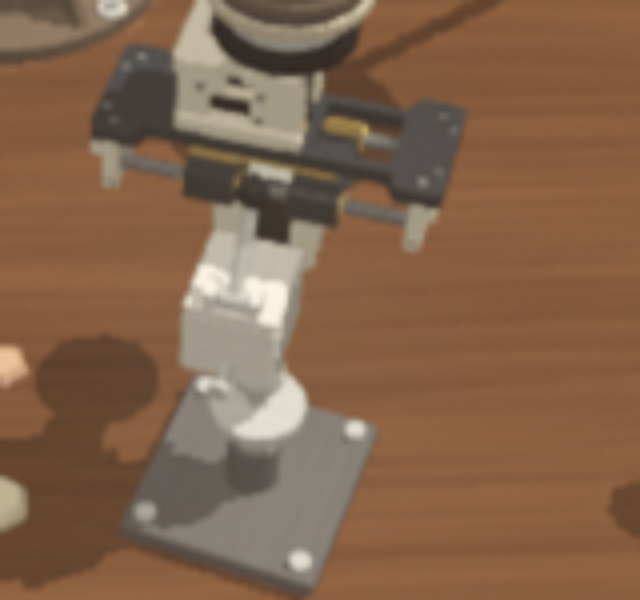

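View pics/side3.png

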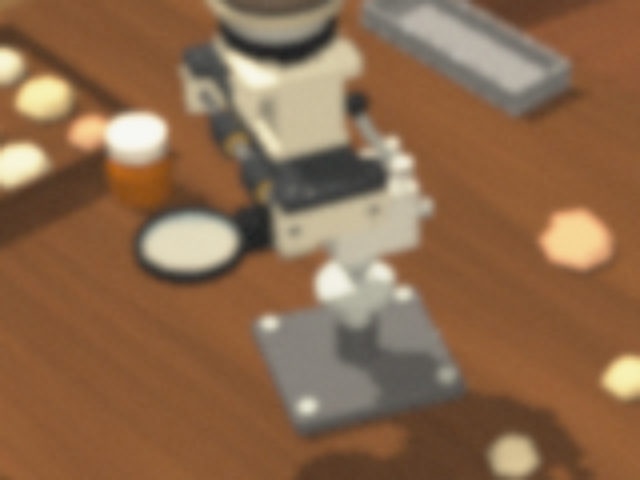

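Both views show the housing still about 1 cm short of the stud axis (my rows added up short), matching the computed offset. Correcting and settling.

Call:
play_rows:
  increments: "-0.2 1.05 0 0 -1;0 0 0 0 -1;0 0 0 0 -1;0 0 0 0 -1;0 0 0 0 -1"

```text
clock: 12.02
position: [0.479, 0.1691, 0.1632]
ee_rot: [0.506, 3.1, 0.0]
force: [0.2, 0.6, -5.3]
width: 0.259
gripper_force: 49.8
```

Run:
```python
from m import *
print("shift to target cm",(M.T@(np.array([.4775,.1683,s["position"][2]])-s["position"])*100).round(2))
K={}
for n in("scene","side"):
    p=vision.get_image(n); P,r,c=pts(p); d=P[:,:2]-o; x=d@u; y=d@[-u[1],u[0]]
    F=p["frame"][r,c].astype(int).sum(1); zt=s["position"][2]-.028+.05
    k=(abs(x)<.05)&(abs(y)<.04)&(abs(P[:,2]-zt)<.006)&(F>300)
    print(n,"top",k.sum(),np.percentile(x[k],[1,99]),np.percentile(y[k],[2,98]),np.median(P[k,2])-zt)
    k=(abs(x)<.03)&(abs(y)<.02)&(P[:,2]>zt+.045)&(F<250); print("knob",k.sum(),x[k].mean(),y[k].mean())
    k=(P[:,2]>.02)&(P[:,2]<.125)&(np.hypot(x+.122,y)<.03)
    k2=(abs(P[:,2]-s["position"][2])<.01)&(np.hypot(x+.122,y)<.06)
    q=P[k2,:2]; print("ring",k2.sum(),cv2.minEnclosingCircle((np.c_[x[k2],y[k2]]*1000).astype(np.float32)))
```

```text
12.0167 [0.47898527 0.16906228 0.1631723 ] [ 0.21112204  0.5558579  -5.25019019] [0.1257863  0.20288193 0.01976049]
th -0.323506920969061 pred origin [0.52923597 0.15221392]
shift to target cm [ 0.12 -0.12 -0.  ]
scene top 448 [-0.0430616   0.03495477] [-0.02559524  0.02604302] -0.0011784931404697496
knob 1979 -0.00911032398764176 0.0001713395892785507
ring 31 ((-94.59281158447266, 9.772619247436523), 32.208412170410156)
side top 42 [0.01264119 0.03149405] [-0.03149543  0.02194674] -0.001394394784452746
knob 45 -0.007743583096669736 -0.010480372454402153
ring 501 ((-112.30442810058594, -4.779678821563721), 47.88893127441406)
```

Call:
play_rows:
  increments: "0.05 -0.1 0.5 0 -1;0 0 0.5 0 -1;0 0 0.4 0 -1;0 0 0 0 -1;0 0 0 0 -1"

```text
clock: 12.53
position: [0.4779, 0.1682, 0.1486]
ee_rot: [-0.506, -3.1, 0.001]
force: [0.4, 0.1, -5.9]
width: 0.258
gripper_force: 49.8
```

Call:
play_rows:
  increments: "0 0 0.2 0 -1;0 0 0.2 0 -1;0 0 0.1 0 -1;0 0 0 0 -1;0 0 0 0 -1"

```text
clock: 12.95
position: [0.4782, 0.1684, 0.144]
ee_rot: [-0.506, -3.101, 0.0]
force: [-0.1, 0.3, -4.3]
width: 0.263
gripper_force: 49.8
```

Call:
play_rows:
  increments: "0 0 0.1 0 -1;0 0 0.1 0 -1;0 0 0.1 0 -1;0 0 0 0 -1"

```text
clock: 13.28
position: [0.4781, 0.1684, 0.1408]
ee_rot: [-0.506, -3.1, 0.0]
force: [1.1, 0.1, -4.9]
width: 0.259
gripper_force: 49.8
```

Call:
play_rows:
  increments: "0 0 0.15 0 -1;0 0 0.15 0 -1;0 0 0.15 0 -1;0 0 0 0 -1"

```text
clock: 13.62
position: [0.478, 0.1683, 0.1362]
ee_rot: [-0.506, -3.1, 0.0]
force: [-0.7, 1.1, -5.6]
width: 0.26
gripper_force: 49.8
```

Call:
play_rows:
  increments: "0 0 0.15 0 -1;0 0 0.15 0 -1;0 0 0.15 0 -1;0 0 0 0 -1"

```text
clock: 13.95
position: [0.478, 0.1684, 0.1317]
ee_rot: [-0.506, -3.1, 0.0]
force: [0.4, -0.2, -5.0]
width: 0.259
gripper_force: 49.8
```

Call:
play_rows:
  increments: "0 0 0.15 0 -1;0 0 0.15 0 -1;0 0 0.15 0 -1;0 0 0 0 -1"

```text
clock: 14.28
position: [0.478, 0.1683, 0.1272]
ee_rot: [-0.506, -3.1, 0.0]
force: [1.1, -0.4, -5.1]
width: 0.259
gripper_force: 49.8
```

Call:
play_rows:
  increments: "0 0 0.15 0 -1;0 0 0.15 0 -1;0 0 0.15 0 -1;0 0 0 0 -1"

```text
clock: 14.62
position: [0.478, 0.1683, 0.1227]
ee_rot: [-0.506, -3.1, 0.0]
force: [-0.2, 0.7, -5.0]
width: 0.257
gripper_force: 49.8
```

Call:
play_rows:
  increments: "0 0 0.15 0 -1;0 0 0.15 0 -1;0 0 0.15 0 -1;0 0 0 0 -1"

```text
clock: 14.95
position: [0.478, 0.1684, 0.1182]
ee_rot: [-0.506, -3.1, 0.0]
force: [0.1, -1.4, -5.5]
width: 0.255
gripper_force: 49.8
```

Call:
play_rows:
  increments: "0 0 0.15 0 -1;0 0 0.15 0 -1;0 0 0.15 0 -1;0 0 0 0 -1"

```text
clock: 15.28
position: [0.478, 0.1684, 0.1137]
ee_rot: [-0.506, -3.1, 0.0]
force: [0.8, -0.3, -4.9]
width: 0.26
gripper_force: 49.8
```

Call:
play_rows:
  increments: "0 0 0.1 0 -1;0 0 0.1 0 -1;0 0 0 0 -1"

```text
clock: 15.53
position: [0.4781, 0.1684, 0.1119]
ee_rot: [-0.506, -3.1, 0.0]
force: [-0.4, 0.2, -5.5]
width: 0.258
gripper_force: 49.8
```

Passing cleanly; now feeling for the shoulder in 1 mm steps.

Call:
play_rows:
  increments: "0 0 0.1 0 -1;0 0 0.1 0 -1;0 0 0 0 -1"

```text
clock: 15.78
position: [0.4781, 0.1684, 0.1098]
ee_rot: [-0.506, -3.1, 0.0]
force: [0.0, 0.3, -5.3]
width: 0.257
gripper_force: 49.8
```

Call:
play_rows:
  increments: "0 0 0.1 0 -1;0 0 0 0 -1"

```text
clock: 15.95
position: [0.4782, 0.1684, 0.1092]
ee_rot: [0.506, 3.101, 0.0]
force: [-1.9, -0.0, -1.7]
width: 0.258
gripper_force: 49.8
```

Call:
play_rows:
  increments: "0 0 0.1 0 -1;0 0 0 0 -1;0 0 0 0 -1"

```text
clock: 16.2
position: [0.4782, 0.1685, 0.1091]
ee_rot: [0.506, 3.1, 0.001]
force: [-5.9, -2.2, 13.0]
width: 0.259
gripper_force: 49.8
```

Felt home: stops at z 0.109 (underside 0.081, as the shoulder measured). Easing the push and releasing.

Call:
play_rows:
  increments: "0 0 -0.1 0 -1;0 0 0 0 -1;0 0 0 0 0;0 0 0 0 0;0 0 0 0 0"

```text
clock: 16.62
position: [0.4787, 0.1686, 0.1092]
ee_rot: [0.506, 3.1, 0.001]
force: [0.4, -0.3, -0.3]
width: 0.425
gripper_force: 0.0
```

Call:
play_rows:
  increments: "0 0 0 0 1;0 0 0 0 1;0 0 0 0 1;0 0 -2 0 1;0 0 -3 0 1"

```text
clock: 17.03
position: [0.4765, 0.1677, 0.1575]
ee_rot: [-0.505, -3.097, 0.005]
force: [0.5, 0.8, -0.1]
width: 0.791
gripper_force: 0.0
```

Call:
play_rows:
  increments: "0 0 -4 0 1;0 0 -4 0 1;0 0 -3 0 1;0 0 0 0 1;0 0 0 0 1"

```text
clock: 17.45
position: [0.4792, 0.1688, 0.2709]
ee_rot: [0.505, 3.098, 0.004]
force: [-0.2, 0.3, -0.6]
width: 1.0
gripper_force: 0.0
```

```bash
cat > k.py <<'E'
from m import *
o=np.array([.5287,.1506])
for n in("wrist","scene","side"):
    p=vision.get_image(n); P,r,c=pts(p); d=P[:,:2]-o; x=d@u; y=d@[-u[1],u[0]]
    F=p["frame"][r,c].astype(int).sum(1)
    k=(abs(x+.015)<.05)&(abs(y)<.02)&(P[:,2]>.14)&(P[:,2]<.205)&(F<220); Q=P[k]
    if k.sum()>20:
        f=least_squares(lambda v:np.linalg.norm(Q-v,axis=1)-.009,np.r_[Q.mean(0)[:2],Q[:,2].max()-.009],loss="soft_l1",f_scale=.001).x
        print(n,"knob",k.sum(),f,"mag",(f[:2]-o)@u,(f[:2]-o)@[-u[1],u[0]],f[2]-.081,"tool shift",(M.T@(f-s["position"])*100).round(2))
    k=(abs(x)<.025)&(abs(y)<.022)&(P[:,2]>.12)&(P[:,2]<.14)&(F>350)
    if k.any(): print(n,"top z",k.sum(),np.median(P[k,2]))
    k=(np.hypot(x+.122,y)<.028)&(P[:,2]>.08)&(P[:,2]<.14)
    if k.any(): print(n,"lens z",np.median(P[k,2]))
E
python3 k.py
```

```text
17.45 [0.47915053 0.1688257  0.27086955] [-0.16748388  0.28433285 -0.56181497] [-0.00231458  0.03145585  0.03509078]
th -0.32337972425501266 pred origin [0.52940337 0.15198373]
wrist knob 480 [0.52688437 0.15235377 0.19034725] mag -0.002278818490681659 0.0010859137754073032 0.1093472501128284 tool shift [-5.03 -0.07  8.07]
wrist top z 3080 0.13188641276020555
wrist lens z 0.1118921739748549
scene knob 55 [0.52734001 0.15156675 0.18902978] mag -0.001596702264744972 0.0004844710151766052 0.10802978178916543 tool shift [-5.1  -0.13  8.2 ]
scene top z 215 0.13066302363601734
scene lens z 0.11027830740583816
side knob 28 [0.52556775 0.14938682 0.18856303] mag -0.0025843805287558475 -0.0021456379808301373 0.10756303380105546 tool shift [-5.   -0.4   8.24]
side top z 172 0.12976298116337237
side lens z 0.10977316284835364
```

Home and level (top 0.131, lens 0.110), handle still up. Pinching the knob.

Call:
play_rows:
  increments: "-2.5 -0.1 0 0 1;-2.55 0 0 0 1;0 0 2.5 0 1;0 0 3 0 1;0 0 2.1 0 1"

```text
clock: 18.02
position: [0.5247, 0.1506, 0.1897]
ee_rot: [-0.507, -3.098, 0.004]
force: [-0.3, -0.1, 0.1]
width: 1.0
gripper_force: 0.0
```

Call:
play_rows:
  increments: "0 0 0 0 -1;0 0 0 0 -1;0 0 0 0 -1;0 0 0 0 -1;0 0 0 0 -1"
  grip_force: 12

```text
clock: 18.43
position: [0.5265, 0.1517, 0.1943]
ee_rot: [0.505, 3.099, 0.002]
force: [-0.1, -0.5, -0.5]
width: 0.687
gripper_force: 0.0
```

Call:
play_rows:
  increments: "0 0 0 0 -1;0 0 0 0 -1;0 0 0 0 -1;0 0 0 0 -1;0 0 0 0 -1"

```text
clock: 18.85
position: [0.5258, 0.1514, 0.1931]
ee_rot: [0.506, 3.101, 0.0]
force: [-0.2, 0.8, -0.8]
width: 0.324
gripper_force: 0.0
```

Call:
play_rows:
  increments: "0 0 0 0 -1;0 0 0 0 -1;0 0 0 0 -1;0 0 0 0 -1"

```text
clock: 19.18
position: [0.5258, 0.1517, 0.1931]
ee_rot: [0.506, 3.1, 0.001]
force: [-0.4, 1.0, 0.7]
width: 0.185
gripper_force: 12.0
```

Call:
play_rows:
  increments: "0.28 0 0.17 0 -1;0.29 0 0.16 0 -1;0.35 0 0.25 0 -1;0.36 0 0.29 0 -1;0 0 0 0 -1"

```text
clock: 19.6
position: [0.5125, 0.1558, 0.1836]
ee_rot: [-0.505, -3.1, 0.001]
force: [1.2, -0.5, -2.3]
width: 0.181
gripper_force: 12.0
```

Call:
play_rows:
  increments: "0.31 0 0.31 0 -1;0.3 0 0.34 0 -1;0.26 0 0.36 0 -1;0.26 0 0.37 0 -1;0 0 0 0 -1"

```text
clock: 20.02
position: [0.5019, 0.1592, 0.1696]
ee_rot: [-0.505, -3.099, 0.001]
force: [1.5, 0.9, -1.4]
width: 0.177
gripper_force: 12.0
```

Call:
play_rows:
  increments: "0.2 0 0.4 0 -1;0.2 0 0.4 0 -1;0.14 0 0.42 0 -1;0.1 0 0.2 0 -1;0 0 0 0 -1"

```text
clock: 20.43
position: [0.4964, 0.161, 0.1557]
ee_rot: [-0.506, -3.1, 0.001]
force: [0.7, 0.8, -1.3]
width: 0.18
gripper_force: 12.0
```

Call:
play_rows:
  increments: "0 0 0 0 0;0 0 0 0 0;0 0 0 0 0;0 0 -2 0 0;-0.2 0 -2.5 0 0"

```text
clock: 20.85
position: [0.4971, 0.1598, 0.2003]
ee_rot: [-0.506, -3.097, 0.004]
force: [1.1, -0.3, 0.6]
width: 0.481
gripper_force: 0.0
```

Call:
play_rows:
  increments: "0 0 0 0 -1;0 0 0 0 -1;0 0 0 0 -1;0 0 0 0 -1;0 0 0 0 -1"

```text
clock: 21.27
position: [0.4982, 0.1603, 0.2005]
ee_rot: [-0.506, -3.099, 0.001]
force: [-0.0, 0.3, -0.7]
width: 0.189
gripper_force: 0.0
```

Call:
play_rows:
  increments: "0 0 0 0 -1;0 0 0 0 -1;0 0 0 0 -1;0 0 0 0 -1;0 0 0 0 -1"

```text
clock: 21.68
position: [0.4987, 0.1605, 0.2013]
ee_rot: [-0.506, -3.101, 0.0]
force: [0.2, -0.7, 0.4]
width: 0.007
gripper_force: 0.0
```

```bash
python3 k.py
```

```text
21.6833 [0.49871933 0.16045309 0.20125722] [ 0.17642543 -0.69277354  0.39344849] [-0.02727635 -0.00624673 -0.01224176]
th -0.32347710998901585 pred origin [0.54897053 0.14360623]
wrist knob 812 [0.49141129 0.16296675 0.16894665] mag -0.03928572099400012 -0.00012742072310299897 0.087946650837863 tool shift [0.77 0.01 3.23]
wrist top z 623 0.13185326417507462
wrist lens z 0.1118531460650744
scene knob 50 [0.5035546  0.15791764 0.16556905] mag -0.02616727812941452 -0.0010547347325083082 0.08456904539936384 tool shift [-0.54 -0.09  3.57]
scene top z 225 0.1304465287523896
scene lens z 0.11067666940058063
side top z 145 0.13033548083001267
side lens z 0.1101479715401088
```

Call:
play_rows:
  increments: "0 0 0.3 0 -1;0 0 0.3 0 -1;0 0 0.3 0 -1;0 0 0.3 0 -1;0 0 0.3 0 -1"

```text
clock: 22.25
position: [0.4986, 0.1604, 0.1859]
ee_rot: [-0.506, -3.1, 0.0]
force: [0.2, -0.6, -0.3]
width: 0.003
gripper_force: 0.0
```

Call:
play_rows:
  increments: "0 0 0.2 0 -1;0 0 0.2 0 -1;0 0 0.1 0 -1;0 0 0 0 -1"

```text
clock: 22.58
position: [0.4986, 0.1605, 0.1811]
ee_rot: [-0.506, -3.1, 0.0]
force: [-0.3, -0.7, 0.0]
width: 0.005
gripper_force: 0.0
```

Call:
play_rows:
  increments: "0 0 0.1 0 -1;0 0 0.1 0 -1;0 0 0 0 -1"

```text
clock: 22.83
position: [0.4987, 0.1606, 0.1793]
ee_rot: [-0.506, -3.101, -0.0]
force: [-0.8, -0.9, 0.4]
width: 0.007
gripper_force: 0.4
```

Call:
play_rows:
  increments: "0 0 0.1 0 -1;0 0 0.05 0 -1;0 0 0 0 -1"

```text
clock: 23.08
position: [0.4988, 0.1607, 0.1785]
ee_rot: [0.506, 3.1, 0.001]
force: [-3.0, -0.7, 10.4]
width: 0.003
gripper_force: 4.6
```

Call:
play_rows:
  increments: "0 0 0.05 0 -1;0 0 0 0 -1;0 0 0 0 -1"

```text
clock: 23.33
position: [0.4988, 0.1607, 0.1782]
ee_rot: [0.506, 3.1, 0.001]
force: [-4.7, 0.2, 12.3]
width: 0.005
gripper_force: 6.1
```

Call:
play_rows:
  increments: "0 0 0.07 0 -1;0 0 0 0 -1;0 0 0 0 -1"

```text
clock: 23.58
position: [0.4988, 0.1607, 0.1779]
ee_rot: [0.506, 3.1, 0.002]
force: [-6.6, -0.9, 16.7]
width: 0.008
gripper_force: 8.5
```

Call:
play_rows:
  increments: "0 0 -1 0 -1;0 0 -3 0 -1;0 0 -3 0 -1;0 0 -3 0 -1;2 0 -2 0 -1"

```text
clock: 24.0
position: [0.4829, 0.1655, 0.2998]
ee_rot: [0.51, 3.095, 0.002]
force: [0.6, -0.4, 0.1]
width: 0.004
gripper_force: 0.0
```

Call:
play_rows:
  increments: "3 0 -2 0 -1;3 0 0 0 -1;3 0 0 0 -1;0 0 0 0 -1;0 0 0 0 -1"

```text
clock: 24.42
position: [0.3935, 0.196, 0.3172]
ee_rot: [0.502, 3.101, 0.002]
force: [0.2, -0.0, 0.1]
width: 0.008
gripper_force: 0.0
```

```bash
python3 k.py
python3 - <<'E'
from h import *
p=vision.get_image("scene"); save(p,"scene9")
E
```

```text
24.4167 [0.39350971 0.19598948 0.31717468] [ 0.17532888 -0.00221032  0.09505501] [-0.00205533 -0.02301406  0.01603649]
th -0.320891242470417 pred origin [0.44380431 0.17927262]
wrist lens z 0.11188402903141198
scene knob 46 [0.49896442 0.16057633 0.15082163] mag -0.03136437392327004 8.811162179781645e-05 0.06982162747546368 tool shift [-11.12  -0.06  16.64]
scene top z 224 0.1307097886697992
scene lens z 0.11022071570810821
side top z 141 0.1301361579908722
side lens z 0.10989489982630324
```

View pics/scene9.png

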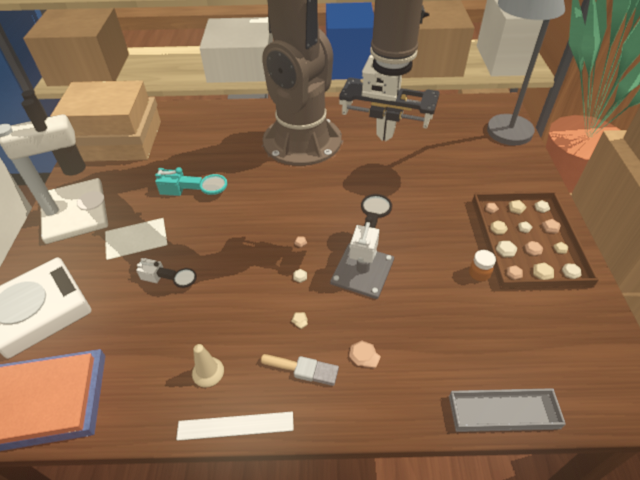

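The magnifier sits level on the stand at (365,245). The knob measures x -31, z 70 mm in its frame, which is fully down, and everything else is where it was.

```bash
python3 -c "
from cell import job
print(job.sign_off())"
```

```text
the job is handed in; nothing more can be done
None
```

The magnifier is fully home on the stand's shoulder with its handle pressed right down to lock; the other things look unmoved in the final picture, the highest push I read was about 18 N, and the job was handed in at about 24.5 s.

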